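Run a thread ring gauge down a stud to its shoulder and ease it back half a turn

ROBOT

A 6-joint arm with a two-finger parallel gripper is mounted at the origin on a cart in front of the work surface, level with it; the furniture and walls round the work are solid. World frame = base frame: x ahead of the robot, y to its left, z up, the work surface at z = 0. Lengths are in m, angles in rad, forces in N, time in s.
With the tool pointing down it reaches from about 0.375 to 0.975 m from the base axis. Payload 3.8 kg.
Tool frame: the origin (TCP) lies at the very end of the fingers, on their centre line; the grasp point (between the pads) lies 19 mm behind it; z points along the fingers, y is the line along which they close (so a half turn about z gives the same grasp; the last joint's range is limited). The gripper opens to 85 mm and grips with 20 to 120 N. Pads are 22 mm wide; open, the fingers measure 114 mm over their backs; the gripper's body (76 mm by 85 mm) begins 54 mm behind the grasp point. The pads swing forward as they close: fully open they stand 13 mm farther back than shut.
Start: joints at [1.135, 0.264, 1.604, -0, 1.274, -0.037], TCP at [0.262, 0.622, 0.231] pointing down, gripper open.
Joint ranges: [-2.63, 2.63], [-0.94, 2.18], [0.31, 2.57], [-1.31, 4.45], [0, 2.66], [-2.55, 2.55]. Speed limits (rad/s): [2.57, 2.57, 3.14, 3.14, 3.14, 3.14].

INTERFACE

Orientations are given as a rotation vector (axis times angle).
In Python, from workcell import bot gives the robot as it stands. The module is installed in compiled form; this text tells all that it offers.
- The arm moves only by the shell command python3 -m jog 'ROWS' [OPENING] [FORCE]. ROWS is a JSON object whose key "ticks" holds a list of rows, 1 to 5 of them, each of 4 numbers: dx, dy, dz in m, then a turn about the tool's z in rad; each row shifts and turns the commanded pose from where the row before left it, along the tool's axes as they then stand; what a row does not reach is not made up. A row lasts 1/8 s, in which the tool goes at most 0.0625 m and 0.188 rad, less where a joint would pass 70% of its speed; a pose out of reach is approached as far as the arm can. OPENING is the opening from 0.0 (shut) to 1.0 (fully open), set as the command begins (- or left out keeps the last). The fingers move at their own pace and stop on an object; FORCE is the grip in N (left out, the last holds). Time passes only in rows, so rows that do not move let the fingers close. It prints the time, the measured TCP pose, the force, the opening and the grip force at its end. Input that does not fit is refused with a message, and nothing moves.
- bot.read_state(): the state, without advancing time (a new reading comes with each control period).
- bot.read_camera(name): name is "side" or "top" or "wrist"; returns the picture (480x640x3 uint8, red, green, blue); there is no depth.
- bot.camera_info(name): a dict with "intrinsics" (3x3 intrinsics, pixels), "k1" (the pictures are not rectified: a ray, as slopes to the right and down, at radius r is drawn at 1 + k1 r^2 times it, then the intrinsics apply), "extrinsics" (4x4, takes a point from camera to world coordinates). Camera axes: x right, y down, z forward; pixel columns grow to the right and rows downward; lengths in m; the calibration is good to about 2 mm. A picture is of the moment at which its call begins: read the wrist's pose just before it. camera_info takes no time and is no camera call; for the wrist camera it gives the pose at the moment of the call.
- bot.finish_job(): hands the job in; it is judged then, once.
Trained networks look in the newest picture that a camera, given by its name, has taken for a name from the list of things; names that differ only in an ending like _2 or _b are one class to them, and where a whole thing is asked for, a point or a joint stands for the part that bears it (a point fixed in the world has none). Each returns a list of dicts, best first, with "conf" (0 to 1); they miss things now and then, are a little off and sometimes report something else, mostly with a low value. They report only what shows in the picture. A call takes as long as a camera call.
- bot.search_frame(camera, thing): "box" ([left, top, right, bottom] in pixels, round what is visible of it).
- bot.regions_of(camera, thing): "pixels" (480x640 bool, what is visible of it) and "box" ([left, top, right, bottom] in pixels, round what is visible of it).
- bot.spot_point(camera, thing): "pixel" ([row, column] in pixels: a listed point, or the origin of a listed thing).
The state is a dict: "time": time; "q": joint angles; "joint_vel": joint speeds; "joint_torque": joint torques, N m; "tool_pos": TCP position; "tcp_rot": TCP orientation; "wrist_force": force on the tool from outside, world axes, zero at the start; "torque": the same for the moment, N m; "width": opening from 0.0 (shut) to 1.0 (fully open); "grip_force": force on a finger pad.
Only numpy, scipy, OpenCV 4.12 (cv2) and the standard library are available. Lean on these libraries where they do the work, as an engineer would, in place of code of your own. Each camera call takes 0.05 s, during which the arm holds its last target. There are 200 camera calls.

TASK

The knurled thread ring gauge has been started on the stud of the grey block. Screw it down clockwise until you feel it come up snug against the brass shoulder beneath it (some 0.2 N m more turning effort than it takes running free), without forcing it, then back it off half a turn so that it is not left jammed, let go and draw clear. Leave the other things on the bench where they are.

Things in the scene. Friction and masses are not known exactly. Their poses are not given: they have to be found in the camera images.
- stud_block: grey steel block bolted to the bench, 100 x 80 x 16 mm foot with a round boss 52 mm across up to 50 mm high; an upright 24 mm threaded stud rises from its middle to 111 mm above the bench. Origin: centre of the underside, on the bench; z up along the stud's axis. It does not move.
- ring_gauge: dark steel thread ring gauge with knurled rim, 56 mm outside diameter, 22 mm thick, already on the stud, its underside 76 mm above the bench at the start. Origin: centre of its underside, on the stud's axis; z up, x towards its white index mark. Right-hand thread: clockwise from above lowers it 10 mm per turn (two starts). It moves only along the thread and stays where left.
- ring_mark (a point): white index mark on top of the gauge, on its upper face 20.5 mm from the stud's axis; turns with the gauge
- ring_under (a point): centre of the gauge's underside, on the stud's axis. The gauge takes 0.05 to 0.1 N m to turn while it runs free; once it meets the shoulder the effort climbs steeply, some 0.1 N m in a thirtieth of a turn: 0.2 N m above running free is snug, more than 0.3 N m above is forced. Half a turn back from there may be off by a sixth of a turn.
- shoulder: brass shoulder sleeve round the foot of the stud, 48 mm across, standing 16 to 20 mm out of the boss, a different amount each time; the gauge starts 0.65 to 1 turn above it. It does not move. Origin: on the stud's axis, inside the boss, about 4 cm below the sleeve's upper face.
- tape_measure: yellow and black tape measure, 74 x 76 x 36 mm, lying on the bench; origin under its middle. Bystander.
- sanding_block: brown cork sanding block, 63 x 109 x 34 mm, lying on the bench; origin under its middle. Bystander.
- masking_tape: roll of cream masking tape, 105 mm across, 25 mm high, lying flat; origin under its middle. Bystander.

How it is judged:
On the way:
1. the gauge is screwed down snug against the brass shoulder (they press on each other with more than 11 N) (contact force between ring_gauge and shoulder above 11 N), for 0.1 s.
At the end, for the whole second after the job is handed in: the gauge, having been snug, stands half a turn back from there, give or take a sixth of a turn (a gap of 3.1 to 6.4 mm over the brass shoulder, whose upper face is 38 mm above its origin), at rest and let go (z of ring_under in the frame of shoulder between 0.0411 and 0.0444 m and angular speed of ring_gauge below 0.05 rad/s); the robot touches nothing.
It fails at once if the gauge is forced: it presses on the shoulder with more than 42 N (over 0.3 N m of turning effort above running free) (contact force between ring_gauge and shoulder above 42 N).
It fails at once if a bystander is moved by more than 15 mm (distance of any of tape_measure, sanding_block, masking_tape from where it was at the start of the episode above 0.015 m).
It also fails if it takes over 72 s, if anything falls off the work surface, if the arm or the gripper's body presses on something with over 40 N, if the wrist force passes 120 N, or if a joint passes its speed limit or range.

## Working session

There is one attempt and no reset: what is moved stays moved. The work goes in short steps, Python scripts to look and compute and a shell command to move; the robot and the scene stay as the last step left them, time stands still between calls to the robot, and variables do not carry over. Pictures are saved under pics/ and viewed, at most 10 in all, crops included, and the job is handed in when it is done.

```bash
mkdir -p pics; cat > h.py <<'E'
import numpy as np, cv2
from workcell import bot
from scipy.spatial.transform import Rotation as R
def ray(cam,row,col,ci=None):
    ci=ci or bot.camera_info(cam); K=np.array(ci["intrinsics"]);k=ci["k1"];T=np.array(ci["extrinsics"])
    d=np.array([(col-K[0,2])/K[0,0],(row-K[1,2])/K[1,1]]);u=d.copy()
    for _ in range(20): u=d/(1+k*(u@u))
    return T[:3,3],T[:3,:3]@np.array([u[0],u[1],1])
def atz(cam,row,col,z):
    o,d=ray(cam,row,col); return o+d*(z-o[2])/d[2]
E
python3 - <<'E'
from h import *
s=bot.read_state();print(s)
ims=[]
for c in ["top","side"]:
    im=bot.read_camera(c);ims.append(im)
    for t in ["ring_gauge","stud_block","ring_mark","ring_under","tape_measure","sanding_block","masking_tape"]:
        p=bot.spot_point(c,t)
        z={"ring_gauge":.076,"ring_mark":.098,"ring_under":.076}.get(t,0)
        for q in p[:1]: print(c,t,round(q["conf"],2),np.round(q["pixel"],1),np.round(atz(c,*q["pixel"],z),4))
    print(c,np.round(bot.camera_info(c)["extrinsics"],3).tolist())
im=np.hstack(ims)
cv2.imwrite("pics/a.png",cv2.resize(im[:,:,::-1],(800,300),interpolation=cv2.INTER_AREA))
E
```

```text
{'time': 0.0, 'q': array([ 1.13507732e+00,  2.64794353e-01,  1.60542929e+00,  8.53407602e-07,
        1.27368549e+00, -3.68844768e-02]), 'joint_vel': array([ 0.00071701, -0.00118474,  0.00051275, -0.00052581, -0.00013399,
        0.00044495]), 'joint_torque': array([-7.04768863e-04, -5.15109086e+01, -3.67312324e+01, -3.61408074e-04,
        1.29718080e-02,  4.25696513e-06]), 'tool_pos': array([0.26180541, 0.62134039, 0.22990441]), 'tcp_rot': array([-0.62223619, -3.07879878,  0.0035367 ]), 'wrist_force': array([-0.29904827,  0.00107792, -0.20189735]), 'torque': array([-0.00842528, -0.0001003 , -0.04012515]), 'grip_force': 0.0, 'width': 0.9989663323526711}
top ring_gauge 0.75 [251.  256.1] [0.5012 0.1073 0.076 ]
top stud_block 0.59 [259.1 262.8] [0.4978 0.1045 0.    ]
top ring_mark 0.74 [240.7 250.4] [0.5164 0.1143 0.098 ]
top ring_under 0.8 [248.5 254.7] [0.506  0.1098 0.076 ]
top tape_measure 0.69 [314.3 382.1] [ 0.3806 -0.1233  0.    ]
top sanding_block 0.81 [173.9 270.2] [0.673  0.0866 0.    ]
top masking_tape 0.8 [161.9 327.3] [ 0.6937 -0.0311  0.    ]
top [[-0.041, -0.978, 0.204, 0.347], [-0.999, 0.041, -0.002, -0.011], [-0.007, -0.204, -0.979, 0.96], [0.0, 0.0, 0.0, 1.0]]
side ring_gauge 0.83 [272.3 337.5] [0.4967 0.1174 0.076 ]
side stud_block 0.72 [315.3 332.2] [0.5009 0.1044 0.    ]
side ring_mark 0.75 [257.2 319. ] [0.5224 0.1165 0.098 ]
side ring_under 0.86 [267.5 334.3] [0.5003 0.1029 0.076 ]
side tape_measure 0.96 [251.8 396.4] [ 0.3745 -0.1165  0.    ]
side masking_tape 0.78 [272.1 214.7] [ 0.6894 -0.0282  0.    ]
side [[-1.0, -0.012, -0.022, 0.545], [0.016, 0.394, -0.919, 0.787], [0.02, -0.919, -0.394, 0.416], [0.0, 0.0, 0.0, 1.0]]
```

View pics/a.png

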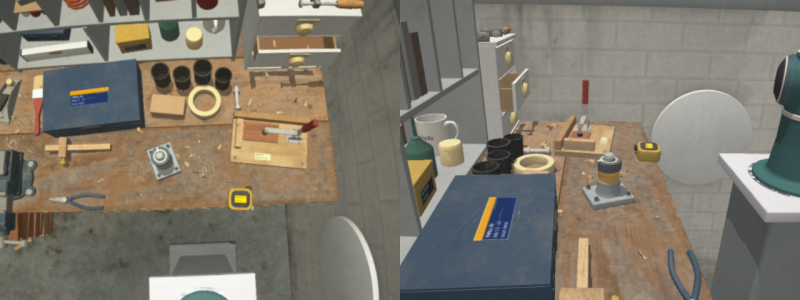

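The pictures show the ring on its stud near top-camera pixel (row 251, col 256). The bystanders are well away from it, and the way across is free at z≈0.23.

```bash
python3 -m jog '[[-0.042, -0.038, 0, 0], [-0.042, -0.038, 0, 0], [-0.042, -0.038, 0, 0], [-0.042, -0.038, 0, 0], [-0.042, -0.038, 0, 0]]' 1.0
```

```text
refused: ROWS must be an object with the rows under "ticks". Nothing was moved.
```

Nothing moved. I misread the format; it is an object with the rows under "ticks". Resending.

```bash
python3 -m jog '{"ticks":[[-0.042, -0.038, 0, 0], [-0.042, -0.038, 0, 0], [-0.042, -0.038, 0, 0], [-0.042, -0.038, 0, 0], [-0.042, -0.038, 0, 0]]}' 1.0
python3 -m jog '{"ticks":[[-0.042, -0.038, 0, 0], [-0.042, -0.038, 0, 0], [-0.042, -0.038, 0, 0], [-0.042, -0.038, 0, 0], [-0.042, -0.038, 0, 0]]}'
python3 -m jog '{"ticks":[[0, 0, 0, -0.18], [0, 0, 0, -0.18]]}'
cat > look.py <<'E'
from h import *
import sys
s=bot.read_state();M=R.from_rotvec(s["tcp_rot"]).as_matrix()
print(np.round(s["tool_pos"],4),np.round(s["q"],3),"tool z",np.round(M[:,2],4),"x",np.round(M[:,0],3),"F",s["wrist_force"],"T",s["torque"])
P=[]
im=bot.read_camera("wrist")
for t,z in [("ring_gauge",.076),("ring_mark",.098),("ring_under",.076),("stud_block",0.)]:
    for q in bot.spot_point("wrist",t)[:1]: print(t,round(q["conf"],2),np.round(q["pixel"],1),np.round(atz("wrist",*q["pixel"],z),4))
cv2.imwrite("pics/%s.png"%sys.argv[1],im[:,:,::-1])
print(np.round(bot.camera_info("wrist")["extrinsics"],3).tolist())
E
python3 look.py b
```

```text
time: 1.42
tool_pos: [0.3824, 0.3638, 0.2316]
tcp_rot: [0.621, 3.079, 0.001]
wrist_force: [0.5, -0.5, -0.3]
width: 0.996
grip_force: 0.0
time: 2.05
tool_pos: [0.5023, 0.107, 0.2317]
tcp_rot: [0.622, 3.078, 0.001]
wrist_force: [1.0, -0.5, -0.3]
width: 0.999
grip_force: 0.0
time: 2.3
tool_pos: [0.502, 0.1076, 0.2314]
tcp_rot: [0.056, 3.141, 0.0]
wrist_force: [-0.1, -0.6, -0.2]
width: 0.996
grip_force: 0.0
[0.502  0.1076 0.2314] [ 0.163 -0.044  1.944  0.     1.242 -1.373] tool z [ 2.e-04  1.e-04 -1.e+00] x [-0.999  0.035 -0.   ] F [-0.12037198 -0.56939999 -0.24781003] T [-0.00819653  0.01049003 -0.01188635]
ring_gauge 0.94 [217.8 312.4] [0.4998 0.1034 0.076 ]
ring_mark 0.84 [245.  322.7] [0.5162 0.1113 0.098 ]
ring_under 0.61 [216.2 312. ] [0.4983 0.1036 0.076 ]
stud_block 0.79 [199.3 315.6] [0.5002 0.1061 0.    ]
[[0.041, 0.948, 0.315, 0.421], [0.999, -0.039, -0.014, 0.112], [-0.001, 0.315, -0.949, 0.374], [0.0, 0.0, 0.0, 1.0]]
```

View pics/b.png

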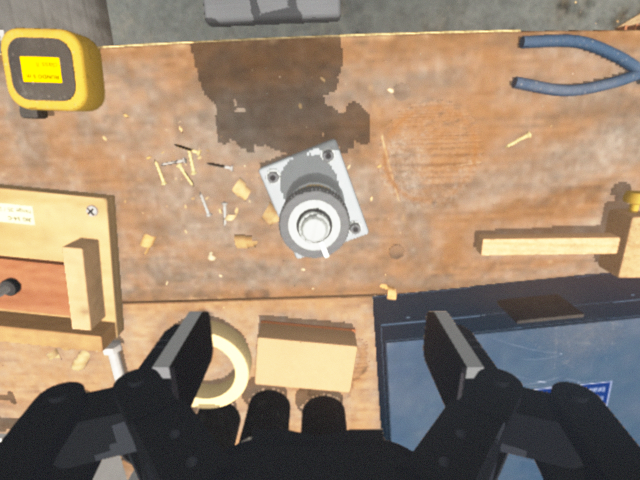

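The wrist picture shows the ring face centred near (row 227, col 314), with the white mark at (row 250, col 325). I'll turn the last joint back for range and measure the axis again from that yaw.

```bash
cat > fit.py <<'E'
from h import *
import sys
from scipy.optimize import least_squares
im=bot.read_camera("wrist"); ci=bot.camera_info("wrist")
T=np.array(ci["extrinsics"]);K=np.array(ci["intrinsics"]);k=ci["k1"]
def proj(P):
    p=(P-T[:3,3])@T[:3,:3];u=p[:,:2]/p[:,2:];u=u*(1+k*(u**2).sum(1,keepdims=True));return u*[K[0,0],K[1,1]]+K[:2,2]
r=bot.regions_of("wrist","ring_gauge")[0];m=r["pixels"].astype(np.uint8)
# silhouette: hull of ring's upper and lower circles vs mask hull -> match by mask IoU-ish (centroid of hull + area)
hull=cv2.convexHull(np.argwhere(m)[:,::-1].astype(np.float32).reshape(-1,1,2))[:,0]
zb=float(sys.argv[1]) if len(sys.argv)>1 else .076
a=np.linspace(0,2*np.pi,72)
def model(x):
    return cv2.convexHull(np.vstack([proj(np.c_[x[0]+.028*np.cos(a),x[1]+.028*np.sin(a),0*a+z]) for z in (zb,zb+.022)]).astype(np.float32).reshape(-1,1,2))
def res(x):
    h=model(x); return [cv2.pointPolygonTest(h,(float(p[0]),float(p[1])),True) for p in hull]
s=least_squares(res,[.5,.105],diff_step=1e-3,loss="soft_l1")
print("axis",np.round(s.x,4),"rms px",np.sqrt(np.mean(np.square(res(s.x)))),"conf",r["conf"])
cv2.imwrite("pics/%s.png"%sys.argv[2],im[:,:,::-1]) if len(sys.argv)>2 else None
q=bot.read_state();M=R.from_rotvec(q["tcp_rot"]).as_matrix()
d=np.r_[s.x,0]-q["tool_pos"];print("tool",np.round(q["tool_pos"],4),"q6",q["q"][5],"d in tool",np.round(M.T@d,4),"T",np.round(q["torque"],3))
E
python3 fit.py
python3 -m jog '{"ticks":[[0, 0, 0, -0.17], [0, 0, 0, -0.17], [0, 0, 0, -0.17], [0, 0, 0, -0.17], [0, 0, 0, -0.17]]}'
python3 -m jog '{"ticks":[[0, 0, 0, -0.17], [0, 0, 0, 0], [0, 0, 0, 0]]}'
python3 fit.py
```

```text
axis [0.4999 0.1042] rms px 1.2801170520286438 conf 0.69
tool [0.5016 0.109  0.2314] q6 -1.3651586188008384 d in tool [ 0.0015 -0.0049  0.2314] T [0.004 0.025 0.009]
time: 3.28
tool_pos: [0.5015, 0.1091, 0.2313]
tcp_rot: [-1.247, 2.884, -0.0]
wrist_force: [-0.3, -0.6, -0.5]
width: 1.0
grip_force: 0.0
time: 3.65
tool_pos: [0.5015, 0.1089, 0.2313]
tcp_rot: [-1.476, 2.773, -0.0]
wrist_force: [-0.5, -0.1, 0.6]
width: 1.001
grip_force: 0.0
axis [0.5001 0.1037] rms px 0.8292016883931459 conf 0.57
tool [0.5016 0.1089 0.2313] q6 -2.3849638772258706 d in tool [ 0.0052 -0.0017  0.2313] T [-0.061 -0.     0.026]
```

```bash
python3 -m jog '{"ticks":[[0.005, -0.0016, 0, 0], [0, 0, 0.05, 0], [0, 0, 0.05, 0], [0, 0, 0.04, 0], [0, 0, 0.027, 0]]}' 1.0
python3 -m jog '{"ticks":[[0, 0, 0, 0], [0, 0, 0, 0], [0, 0, 0, 0]]}' 
python3 -c "
from workcell import bot
print(bot.read_state())"
python3 -m jog '{"ticks":[[0, 0, 0, 0], [0, 0, 0, 0], [0, 0, 0, 0], [0, 0, 0, 0], [0, 0, 0, 0]]}' 0.0 40
python3 -m jog '{"ticks":[[0, 0, 0, 0], [0, 0, 0, 0], [0, 0, 0, 0]]}'
python3 look.py c
```

```text
time: 4.38
tool_pos: [0.4987, 0.1032, 0.062]
tcp_rot: [1.478, -2.769, -0.001]
wrist_force: [-0.1, 0.6, 0.3]
width: 1.0
grip_force: 0.0
time: 4.75
tool_pos: [0.5018, 0.1039, 0.0662]
tcp_rot: [-1.478, 2.768, -0.002]
wrist_force: [0.8, -0.4, 0.1]
width: 0.999
grip_force: 0.0
{'time': 4.75, 'q': array([ 1.55597183e-01,  1.22366519e-01,  2.10358042e+00,  1.79310947e-05,
        9.12139477e-01, -2.39622525e+00]), 'joint_vel': array([ 0.00447602, -0.0012334 ,  0.00459388, -0.00016058, -0.00240316,
       -0.00079364]), 'joint_torque': array([-2.04315141e-02, -3.68964171e+01, -3.00922251e+01, -1.66864254e-03,
        1.23231037e-02,  1.21650435e-03]), 'tool_pos': array([0.50179044, 0.10392292, 0.06618996]), 'tcp_rot': array([-1.47835926e+00,  2.76825405e+00, -1.78733293e-03]), 'wrist_force': array([ 0.80303478, -0.43607225,  0.08027916]), 'torque': array([ 0.02124038,  0.01089404, -0.06179462]), 'grip_force': 0.0, 'width': 0.9993322940057389}
time: 5.38
tool_pos: [0.4997, 0.1045, 0.0656]
tcp_rot: [1.479, -2.771, -0.003]
wrist_force: [-4.1, 3.3, 9.3]
width: 0.643
grip_force: 40.9
time: 5.75
tool_pos: [0.4997, 0.1045, 0.0656]
tcp_rot: [1.479, -2.771, -0.003]
wrist_force: [-4.4, 1.6, 9.1]
width: 0.643
grip_force: 40.9
[0.4997 0.1045 0.0656] [ 1.560e-01  1.220e-01  2.105e+00  2.000e-03  9.150e-01 -2.396e+00] tool z [-0.001   0.0013 -1.    ] x [-0.556 -0.831 -0.001] F [-4.4271788   1.58084223  9.12403507] T [ 0.46338663  0.85568613 -0.06365593]
ring_gauge 0.67 [329.8 319. ] [0.5002 0.105  0.076 ]
ring_mark 0.64 [396.4 283.9] [0.5188 0.1097 0.098 ]
ring_under 0.78 [327.1 318.3] [0.4997 0.1038 0.076 ]
stud_block 0.9 [261.8 315.8] [0.5017 0.1044 0.    ]
[[-0.831, 0.528, 0.174, 0.455], [0.556, 0.789, 0.262, 0.037], [0.001, 0.315, -0.949, 0.208], [0.0, 0.0, 0.0, 1.0]]
```

View pics/c.png

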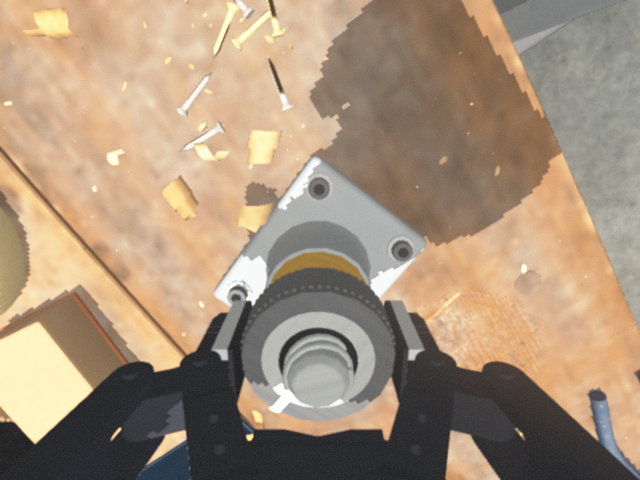

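The ring sits between the pads, centred near (row 340, col 318), with the brass sleeve showing below it. I'll start turning and watch the torques.

```bash
cat > t.py <<'E'
from h import *
s=bot.read_state();M=R.from_rotvec(s["tcp_rot"]).as_matrix()
print("t %.2f yaw %.4f q6 %.3f z %.4f xy %s Tz %.3f tau6 %.4f F %s grip %.0f"%(s["time"],np.arctan2(M[1,0],M[0,0]),s["q"][5],s["tool_pos"][2],np.round(s["tool_pos"][:2],4),s["torque"][2],s["joint_torque"][5],np.round(s["wrist_force"],1),s["grip_force"]))
E
python3 t.py
python3 -m jog '{"ticks":[[0, 0, 0.0003, 0.18], [0, 0, 0.0003, 0.18], [0, 0, 0.0003, 0.18], [0, 0, 0.0003, 0.18], [0, 0, 0.0003, 0.18]]}' >/dev/null; python3 t.py
python3 -m jog '{"ticks":[[0, 0, 0.0003, 0.18], [0, 0, 0.0003, 0.18], [0, 0, 0.0003, 0.18], [0, 0, 0.0003, 0.18], [0, 0, 0.0003, 0.18]]}' >/dev/null; python3 t.py
```

```text
t 6.00 yaw -2.1609 q6 -2.396 z 0.0656 xy [0.4997 0.1045] Tz 0.007 tau6 -0.0362 F [-5.1  3.5  7.3] grip 41
t 6.62 yaw -3.0668 q6 -1.490 z 0.0642 xy [0.4996 0.1048] Tz 0.031 tau6 -1.4586 F [-5.1  3.7  9.6] grip 41
t 7.25 yaw 2.3164 q6 -0.590 z 0.0627 xy [0.4998 0.105 ] Tz 0.043 tau6 -1.4601 F [-5.4  3.8  9.9] grip 41
```

```bash
cat > rest.py <<'E'
from h import *
L=[]
for i in range(6):
    bot.read_camera("side"); s=bot.read_state(); L.append([s["torque"][2],s["joint_torque"][5]])
L=np.array(L);print("rest Tz mean %.3f sd %.3f tau6 %s"%(L[:,0].mean(),L[:,0].std(),np.round(L[:,1],3)))
E
python3 rest.py
python3 -m jog '{"ticks":[[0, 0, 0.0003, 0.18], [0, 0, 0.0003, 0.18], [0, 0, 0.0003, 0.18], [0, 0, 0.0003, 0.18], [0, 0, 0.0003, 0.18]]}' >/dev/null; python3 t.py
python3 -m jog '{"ticks":[[0, 0, 0.0003, 0.18], [0, 0, 0.0003, 0.18]]}' >/dev/null; python3 t.py
python3 rest.py
python3 -m jog '{"ticks":[[0, 0, 0.00015, 0.09], [0, 0, 0.00015, 0.09]]}' >/dev/null; python3 t.py
python3 -m jog '{"ticks":[[0, 0, 0.00015, 0.09], [0, 0, 0.00015, 0.09]]}' >/dev/null; python3 t.py
python3 rest.py; python3 t.py
```

```text
rest Tz mean -0.029 sd 0.092 tau6 [-0.128  0.814  0.196 -0.027 -0.059 -0.067]
t 8.18 yaw 1.4165 q6 0.310 z 0.0613 xy [0.5001 0.105 ] Tz 0.038 tau6 -1.4604 F [-5.   5.1  9. ] grip 41
t 8.43 yaw 1.0566 q6 0.670 z 0.0607 xy [0.5001 0.105 ] Tz 0.018 tau6 -1.4601 F [-4.5  3.7  9.4] grip 41
rest Tz mean -0.054 sd 0.092 tau6 [-0.129  0.813  0.196 -0.028 -0.06  -0.067]
t 8.97 yaw 0.8796 q6 0.847 z 0.0604 xy [0.5001 0.1049] Tz 0.017 tau6 -0.7227 F [-5.3  4.   8.8] grip 41
t 9.22 yaw 0.6996 q6 1.027 z 0.0601 xy [0.5002 0.1049] Tz 0.015 tau6 -0.7157 F [-5.5  3.7  9.8] grip 41
rest Tz mean -0.053 sd 0.028 tau6 [-0.082  0.36   0.062 -0.049 -0.065 -0.068]
t 9.53 yaw 0.7022 q6 1.024 z 0.0601 xy [0.5002 0.1049] Tz -0.003 tau6 -0.0683 F [-5.5  4.6  8.2] grip 41
```

Joint 6's torque is very clean: at rest it holds about 0.068 N m of ring friction, and in motion it adds about 1.03 × speed. I'll use it as the contact detector. The earliest possible contact is at q6≈1.69.

```bash
python3 -m jog '{"ticks":[[0, 0, 0.00015, 0.09], [0, 0, 0.00015, 0.09], [0, 0, 0.00015, 0.09], [0, 0, 0.00015, 0.09]]}' >/dev/null; python3 t.py
python3 -m jog '{"ticks":[[0, 0, 0.00015, 0.09], [0, 0, 0.00015, 0.09]]}' >/dev/null; python3 t.py
python3 -m jog '{"ticks":[[0, 0, 0.00015, 0.09], [0, 0, 0.00015, 0.09]]}' >/dev/null; python3 t.py
python3 -m jog '{"ticks":[[0, 0, 0.00015, 0.09], [0, 0, 0.00015, 0.09]]}' >/dev/null; python3 t.py
```

```text
t 10.03 yaw 0.3398 q6 1.387 z 0.0596 xy [0.5003 0.1048] Tz 0.085 tau6 -0.7156 F [-5.3  4.6  8.7] grip 41
t 10.28 yaw 0.1598 q6 1.567 z 0.0593 xy [0.5003 0.1047] Tz 0.019 tau6 -0.7150 F [-4.5  4.2  9.6] grip 41
t 10.53 yaw -0.0202 q6 1.747 z 0.0590 xy [0.5003 0.1047] Tz -0.036 tau6 -0.7149 F [-4.9  3.   9.2] grip 41
t 10.78 yaw -0.2000 q6 1.927 z 0.0587 xy [0.5003 0.1046] Tz 0.069 tau6 -0.6643 F [-5.5  3.1 10. ] grip 41
```

```bash
python3 -m jog '{"ticks":[[0, 0, 0, 0], [0, 0, 0, 0], [0, 0, 0, 0]]}' >/dev/null; python3 t.py
python3 -m jog '{"ticks":[[0, 0, 0.0001, 0.04], [0, 0, 0.0001, 0.04]]}' >/dev/null; python3 t.py
python3 -m jog '{"ticks":[[0, 0, 0, 0], [0, 0, 0, 0], [0, 0, 0, 0]]}' >/dev/null; python3 t.py
```

```text
t 11.15 yaw -0.1977 q6 1.924 z 0.0587 xy [0.5002 0.1046] Tz -0.124 tau6 -0.1037 F [-4.5  2.9  9.7] grip 41
t 11.40 yaw -0.2782 q6 2.005 z 0.0586 xy [0.5003 0.1046] Tz 0.087 tau6 -0.2000 F [-5.2  2.7 10.8] grip 41
t 11.78 yaw -0.2777 q6 2.004 z 0.0586 xy [0.5002 0.1046] Tz -0.121 tau6 -0.0988 F [-4.6  3.1 10.3] grip 41
```

Contact is showing: at q6≈2.0 the torque is about 0.1 N m above free. I'll carry on in small steps towards 0.2.

```bash
python3 -m jog '{"ticks":[[0, 0, 0.0001, 0.04], [0, 0, 0.0001, 0.04]]}' >/dev/null; python3 t.py
python3 -m jog '{"ticks":[[0, 0, 0, 0], [0, 0, 0, 0]]}' >/dev/null; python3 t.py
```

```text
t 12.03 yaw -0.3580 q6 2.085 z 0.0586 xy [0.5002 0.1046] Tz 0.214 tau6 -0.1220 F [-5.2  2.6 11.3] grip 41
t 12.28 yaw -0.3577 q6 2.084 z 0.0586 xy [0.5003 0.1046] Tz -0.071 tau6 -0.1109 F [-5.8  3.5 11.2] grip 41
```

```bash
python3 -m jog '{"ticks":[[0, 0, 0, 0.015], [0, 0, 0, 0.015]]}' >/dev/null; python3 t.py
python3 -m jog '{"ticks":[[0, 0, 0, 0], [0, 0, 0, 0], [0, 0, 0, 0]]}' >/dev/null; python3 t.py
```

```text
t 12.53 yaw -0.3870 q6 2.114 z 0.0585 xy [0.5002 0.1046] Tz 0.212 tau6 0.1093 F [-5.7  2.  10.5] grip 41
t 12.90 yaw -0.3871 q6 2.114 z 0.0585 xy [0.5002 0.1046] Tz 0.105 tau6 0.0466 F [-5.1  3.  11. ] grip 41
```

Turning effort is now about 0.2 N m above free by joint torque, and the wrist moment agrees, so it is snug. Now half a turn back.

```bash
python3 -m jog '{"ticks":[[0, 0, -0.0002, -0.09], [0, 0, -0.0002, -0.13], [0, 0, -0.0003, -0.18], [0, 0, -0.0003, -0.18], [0, 0, -0.0003, -0.18]]}' >/dev/null; python3 t.py
python3 -m jog '{"ticks":[[0, 0, -0.0003, -0.18], [0, 0, -0.0003, -0.18], [0, 0, -0.0003, -0.18], [0, 0, -0.0003, -0.18], [0, 0, -0.0003, -0.18]]}' >/dev/null; python3 t.py
python3 -m jog '{"ticks":[[0, 0, -0.0003, -0.18], [0, 0, -0.0003, -0.18], [0, 0, -0.0003, -0.18], [0, 0, -0.0003, -0.18], [0, 0, -0.0003, -0.18]]}' >/dev/null; python3 t.py
python3 -m jog '{"ticks":[[0, 0, -0.0003, -0.18], [0, 0, -0.0003, -0.18], [0, 0, -0.0003, -0.18], [0, 0, 0, -0.04], [0, 0, 0, 0]]}' >/dev/null; python3 t.py
```

```text
t 13.53 yaw 0.3782 q6 1.348 z 0.0596 xy [0.5003 0.1048] Tz -0.095 tau6 1.4228 F [-4.6  3.5  9.7] grip 41
t 14.15 yaw 1.2780 q6 0.448 z 0.0611 xy [0.5001 0.105 ] Tz -0.053 tau6 1.4203 F [-5.8  5.1  9.2] grip 41
t 14.78 yaw 2.1779 q6 -0.452 z 0.0625 xy [0.4998 0.105 ] Tz -0.113 tau6 1.4208 F [-5.8  4.  10.5] grip 41
t 15.40 yaw 2.7526 q6 -1.027 z 0.0634 xy [0.4997 0.1049] Tz 0.010 tau6 -0.0835 F [-5.5  4.2  9.7] grip 41
```

```bash
python3 -m jog '{"ticks":[[0, 0, 0, 0], [0, 0, 0, 0], [0, 0, 0, 0], [0, 0, 0, 0], [0, 0, 0, 0]]}' 1.0
python3 -m jog '{"ticks":[[0, 0, -0.02, 0], [0, 0, -0.04, 0], [0, 0, -0.05, 0], [0, 0, -0.05, 0], [0, 0, 0, 0]]}'
python3 -m jog '{"ticks":[[0, 0, 0, 0], [0, 0, 0, 0], [0, 0, 0, 0]]}' >/dev/null; python3 t.py; python3 fit.py 0.073 ; python3 look.py d
```

```text
time: 16.02
tool_pos: [0.5001, 0.1036, 0.0618]
tcp_rot: [-0.607, -3.082, 0.0]
wrist_force: [-0.1, -0.5, 0.6]
width: 1.001
grip_force: 0.0
time: 16.65
tool_pos: [0.5037, 0.1042, 0.2275]
tcp_rot: [0.605, 3.073, 0.006]
wrist_force: [0.5, 1.1, -0.6]
width: 1.004
grip_force: 0.0
t 17.02 yaw 2.7528 q6 -1.026 z 0.2201 xy [0.4991 0.1035] Tz 0.005 tau6 -0.0000 F [-0.1 -0.5  0.4] grip 0
axis [0.5002 0.1044] rms px 0.5799401880316226 conf 0.96
tool [0.4995 0.1036 0.2207] q6 -1.0262987185160322 d in tool [-0.0007  0.0012  0.2207] T [-0.043  0.04  -0.01 ]
[0.4995 0.1036 0.2207] [ 0.156 -0.042  1.961 -0.     1.224 -1.026] tool z [-2.1e-03 -3.0e-04 -1.0e+00] x [-0.925  0.379  0.002] F [0.10605784 0.30914878 0.38663478] T [-0.04271721  0.04013944 -0.01038009]
ring_gauge 0.61 [224.9 318.1] [0.5012 0.1029 0.076 ]
ring_mark 0.57 [249.2 304.5] [0.5095 0.0885 0.098 ]
ring_under 0.68 [221.3 317.9] [0.4988 0.1039 0.076 ]
stud_block 0.97 [205.7 318.2] [0.5033 0.1024 0.    ]
[[0.379, 0.879, 0.291, 0.426], [0.926, -0.359, -0.12, 0.134], [-0.001, 0.315, -0.949, 0.364], [0.0, 0.0, 0.0, 1.0]]
```

View pics/d.png

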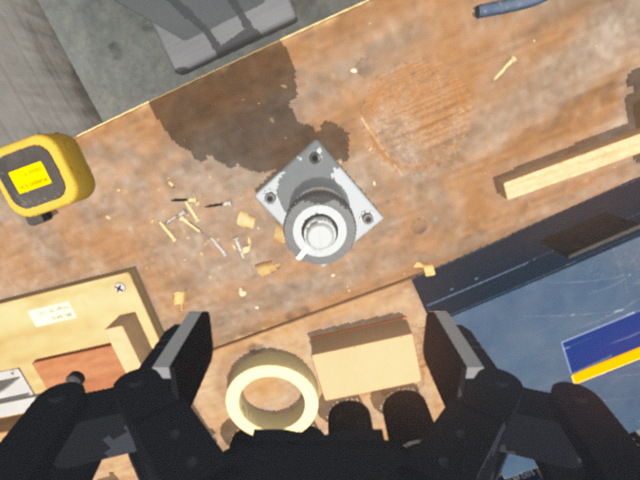

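The picture shows the ring free on the stud at (row 232, col 320), with its mark at (row 253, col 302). The mark has turned about -82° net against -78° commanded, so the grip did not slip. The gripper is clear, so I'm handing in.

```bash
python3 -c "
from workcell import bot
print(bot.finish_job())"
```

```text
the job is handed in; nothing more can be done
None
```

I screwed the gauge down snug (about 0.2 N m above running free), backed it off half a turn to an estimated 4.6 mm gap, released it and drew the gripper clear. I have handed the job in, and no verdict was returned.

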